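# Tare the balance through its shuttered key well

### The arm

A 6-joint arm with a two-finger parallel gripper is mounted at the origin on a cart in front of the work surface, level with it; the furniture and walls round the work are solid. World frame = base frame: x ahead of the robot, y to its left, z up, the work surface at z = 0. Lengths are in m, angles in rad, forces in N, time in s.
With the tool pointing down it reaches from about 0.25 to 0.775 m from the base axis. Payload 4 kg.
Tool frame: the origin (TCP) lies midway between the tips of the shut fingers; the grasp point (between the pads) lies 19 mm behind it; z points along the fingers, y is the direction in which the jaws open and shut (so a half turn about z gives the same grasp; the last joint's range is limited). The gripper opens to 94 mm and grips with 3 to 60 N. Pads are 16 mm wide; open, the fingers measure 119 mm over their backs; the gripper's body (75 mm by 177 mm) begins 78 mm behind the grasp point.
Start: joints at [1.055, 0.087, 1.371, -0, 1.684, -0.103], TCP at [0.221, 0.504, 0.206] pointing down, gripper open.
Joint ranges: [-3.1, 3.1], [-0.76, 2.03], [0.27, 2.55], [-1.08, 4.22], [0.17, 2.65], [-2.57, 2.57]. Speed limits (rad/s): [2.79, 2.79, 3.14, 3.14, 3.14, 3.14].

### API

Orientations are given as [roll, pitch, yaw] about the fixed x, y, z axes, in that order (R = Rz(yaw) Ry(pitch) Rx(roll)).
In Python, from bench import robot, cams gives the robot as it stands.
- The arm moves only by the tool step_arm, never from a script. Its argument "plan" is a list that holds one entry, the list of rows, each a list of 5 numbers: the shift along the world's x, y, z in mm, then the turn about the world's z in rad, then the opening in per cent of the stroke, from 0 (shut) to 100 (fully open). In form: [[[tx, ty, tz, turn, fingers], ...]]. A call has 1 to 8 rows; each row is the pose to reach, as a shift and turn from the pose commanded when the call began; what a row does not reach only later rows make up. A row lasts 1/12 s, in which the tool goes at most 41.7 mm and 7.16 degrees, less where a joint would pass 70% of its speed; a pose out of reach is approached as far as the arm can. A call with a gripper value outside its range is refused whole. The fingers move at their own pace and stop on an object; the grip force is fixed at half the most. Time passes only in rows, so rows that repeat a pose let the fingers close. It gives the time, the measured TCP pose, the force and the opening at its end, in the units of the state.
- robot.get_obs(): the state, without advancing time (a new reading comes with each control period).
- cams.snapshot(name): name is "scene" or "top" or "wrist"; returns a dict with "frame" (384x512x3 uint8, red, green, blue), "camera_matrix" (3x3 intrinsics, pixels), "origin" and "attitude" of the camera in the world; the wrist camera has in their place "T_tool_cam" (4x4, takes a point from camera to tool coordinates, whose origin is the TCP and whose axes are the flange's). Camera axes: x right, y down, z forward; pixel columns grow to the right and rows downward; lengths in m; the calibration is good to about 2 mm. A picture is of the moment at which its call begins: read the wrist's pose just before it. There is no depth.
- robot.close_job(): hands the job in, once; it reports no verdict.
The state is a dict: "time": time; "joint_positions": joint angles; "qvel": joint speeds; "joint_torque": joint torques, N m; "tool_pos": TCP position; "ee_rot": TCP orientation; "wrist_force": force on the tool from outside, world axes, zero at the start; "wrist_torque": the same for the moment, N m; "width": finger opening in m.
Only numpy, scipy, OpenCV 4.12 (cv2) and the standard library are available. Lean on these libraries where they do the work, as an engineer would, in place of code of your own. Each camera call takes 0.05 s, during which the arm holds its last target. There are 200 camera calls.

### The job

Zero the bench balance with the empty dish left on its pan: with the fingertips, push the sliding shutter fully off the covered well, reach into the well and press the sunken round key down to its stop, let it come back up, then push the shutter fully home over that well again. Push the shutter's tab from the side rather than pinching it, leave the square key in the other well unpressed, and leave the dish and everything else standing where it is.

Things in the scene. Friction and masses are not known exactly. Their poses are not given: they have to be found in the camera images.
- balance: fixed bench balance, a low white box 120 mm deep (its x), 260 mm wide (its y), 48 mm high (flat deck on top); origin at the centre of its underside on the worktop, z up, front with the dark read-out faces -x, its left is +y. On the deck, all at x = 0: round key's well at y = -87 mm, square key's well at y = -25 mm, pan at y = +72 mm
- well (a point): centre of the mouth of the round key's well, at deck height, axes as the balance's. Each well is an open square recess 44 x 44 mm, 22 mm deep, with a key standing in its middle. Beside the wells two guide strips 5 mm wide and 5 mm high run along y at x = -34.5 and +34.5 mm
- pan (a point): centre of the top of the round steel pan, 84 mm across, 10 mm above the deck (58 mm above the worktop); the dish stands on it
- round_key_top (a point): centre of the top of the round key, a grey disc 28 mm across; released it lies 14 mm below the deck; moves down with the key
- round_key (a joint): travel of the round key in m: 0 = up, grows as it is pressed straight down, 0.005 = at its stop; a spring returns it (about 1.8 N to start it, 3.3 N at the stop)
- square_key (a joint): travel of the square key (24 x 24 mm, in the neighbouring well, otherwise like the round key): 0 = up, 0.005 = down; to be left alone
- shutter (a joint): position of the shutter in m: 0 = fully home over the round key's well, grows as it slides along the balance's +y (left), 0.062 = fully open at its stop, where it covers the square key's well instead. Slides with about 1 N friction, stays where it is left
- shutter_plate (a point): centre of the underside of the shutter, a grey plate 62 mm (x) by 60 mm (y), 4 mm thick, lying on the deck; cannot be lifted. An upright tab stands across it: 42 mm long along x, 12 mm thick along y, centred 22 mm to the right (-y) of the plate's centre, its top 24.5 mm above the deck
- tab_right (a point): middle of the shutter tab's right side face (faces the balance's -y), 13 mm above the deck; axes as the balance's; push here toward +y to open
- tab_left (a point): middle of the shutter tab's left side face (faces +y), 13 mm above the deck; push here toward -y to close
- dish: covered clear petri dish, 65 mm across, 15 mm high, loose on the pan; origin at the centre of its underside
- weighing_bottle: bystander: small lidded glass weighing bottle, 35 x 35 x 65 mm, right of the balance; loose; origin at the centre of its underside
- white_bottle: bystander: small white bottle with a cap, 46 x 46 x 92 mm; loose; origin at the centre of its underside
- beaker: bystander: plastic beaker, 54 x 57 x 74 mm; loose; origin at the centre of its underside
- strip_box: bystander: small cardboard box, 26 x 60 x 45 mm; loose; origin at the centre of its underside
- amber_bottle: bystander: amber bottle with a dark cap, 60 x 60 x 125 mm; loose; origin at the centre of its underside
- stopper: bystander: rubber stopper, 29 mm wide, 25 mm high, left of the balance; loose; origin at the centre of its underside
Mind the look-alikes: they are no part of the job. Of the things that look like the dish, the larger one is meant.

How it is judged:
By the outcome, as a careful person would: the job done as asked, in the order asked, and still so for the second after the job is handed in, with the robot touching nothing.
It also fails if it takes over 48 s, if anything falls off the work surface, if the arm or the gripper's body presses on something with over 40 N, if the wrist force passes 120 N, or if a joint passes its speed limit or range.

## Working session

There is one attempt and no reset: what is moved stays moved. The work goes in short steps, Python scripts to look and compute and a tool call to move; the robot and the scene stay as the last step left them, time stands still between calls to the robot, and variables do not carry over. Pictures are saved under pics/ and viewed, about 8 in all and at most 12, crops included, and the job is handed in when it is done.

Besides the shell and the picture viewer there is one more tool, called after "Request:" as name(argument=value, ...) on one line, values as JSON. step_arm: Moves the arm, as the interface text tells. Its arguments: {"type":"object","properties":{"plan":{"type":"array"}},"required":["plan"]}

```bash
mkdir -p pics; ls
python3 - <<'E'
from bench import robot,cams
import cv2,numpy as np
o=robot.get_obs();print({k:np.round(o[k],4) for k in('time','tool_pos','ee_rot','wrist_force','width')})
for n in('scene','top'):
    s=cams.snapshot(n);cv2.imwrite(f'pics/{n}0.png',s['frame'][:,:,::-1]);print(n,s['camera_matrix'],s['origin'],s['attitude'])
    np.savez(f'pics/{n}0.npz',**s)
E
python3 -c "
import cv2,numpy as np
cv2.imwrite('pics/both0.png',cv2.resize(np.hstack([cv2.imread('pics/scene0.png'),]),(800,600)))"
```

```text
pics
{'time': np.float64(0.0), 'tool_pos': array([0.2204, 0.5033, 0.2043]), 'ee_rot': array([-3.1394e+00, -2.0000e-04,  2.7288e+00]), 'wrist_force': array([-0.1345,  0.0271, -0.1121]), 'width': np.float64(0.0937)}
scene [[408.19621019   0.         253.02635959]
 [  0.         408.19621019 190.74100253]
 [  0.           0.           1.        ]] [-0.34825549  0.89725856  0.6451579 ] [-2.0254228  -0.02395303 -2.2266354 ]
top [[370.28762661   0.         256.5194699 ]
 [  0.         370.28762661 196.99363584]
 [  0.           0.           1.        ]] [0.46354281 0.1679477  1.12892769] [-3.05270509e+00 -2.40988520e-03 -1.55577037e+00]
```

View pics/top0.png

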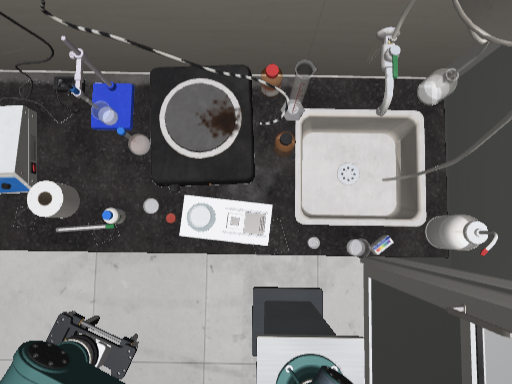

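View pics/scene0.png

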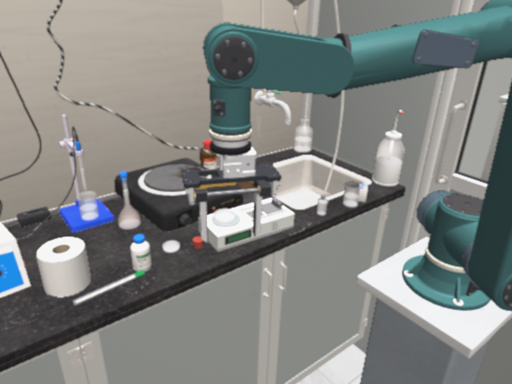

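Top view: the balance spans about (180–272, 195–245), with the dish on its pan at (201,215), the open square well near (234,221) and the grey shutter near (255,227). Look-alikes: a small dish on the worktop at (151,205), the red stopper at (171,218) and the weighing bottle at (314,243). Next I'll measure the deck and check it in a close crop.

```bash
cat > h.py <<'E'
import numpy as np,cv2
from scipy.spatial.transform import Rotation as R
def rot(a):
    return R.from_euler('xyz',np.ravel(a)).as_matrix() if np.size(a)==3 else np.array(a)
def ray(K,o,A,uv,z):
    uv=np.atleast_2d(uv);d=np.c_[uv,np.ones(len(uv))]@np.linalg.inv(K).T@A.T
    return o+d*((z-o[2])/d[:,2])[:,None]
def proj(K,o,A,P):
    c=(np.atleast_2d(P)-o)@A;p=c@K.T;return p[:,:2]/p[:,2:]
E
python3 - <<'E'
from h import *
s=np.load('pics/top0.npz');K,o,A=s['camera_matrix'],s['origin'],rot(s['attitude']);f=s['frame']
c=f[180:260,140:330];cv2.imwrite('pics/crop_top.png',cv2.resize(c,(760,320),interpolation=cv2.INTER_CUBIC)[:,:,::-1])
m=(f.min(2)>120).astype(np.uint8);m[:185]=0;m[250:]=0;m[:,:176]=0;m[:,280:]=0
m=cv2.morphologyEx(m,cv2.MORPH_CLOSE,np.ones((5,5)))
cs=max(cv2.findContours(m,0,1)[0],key=cv2.contourArea)
P=ray(K,o,A,cs[:,0,:].astype(float),.048)[:,:2]
r=cv2.minAreaRect((P*1000).astype(np.float32));print(r,cv2.boxPoints(r))
print('axes',A)
E
```

```text
((491.772705078125, 255.85006713867188), (260.625244140625, 123.2755126953125), 84.4492416381836) [[417.81915 132.11057]
 [540.51666 120.18643]
 [565.72626 379.58957]
 [443.02875 391.5137 ]]
axes [[ 0.01502535 -0.99593644  0.08879661]
 [-0.99988421 -0.01517997 -0.00106629]
 [ 0.00240988 -0.08877031 -0.99604921]]
```

View pics/crop_top.png

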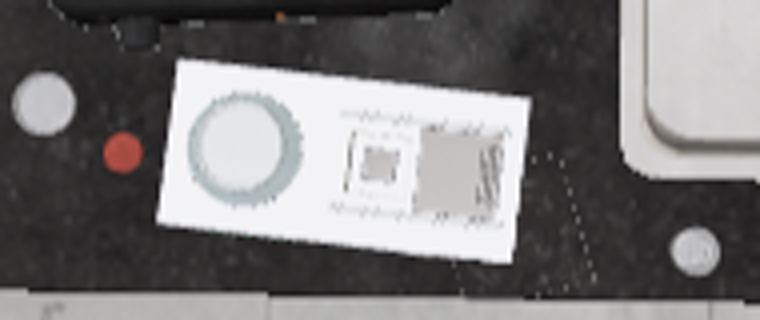

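The crop confirms the choice: dish on the pan, square key open, shutter with hatched tab at the right end. The deck fit is 260.6 x 123 mm, which agrees with the given size. The centre is about (0.492, 0.256) and the yaw about -0.097. I'll move to hover above the wells, turn the tool, shut the fingers and look with the wrist camera.

Request:
step_arm(plan=[[[240,-250,0,-1.0,0],[240,-250,0,-1.0,0],[240,-250,0,-1.0,0],[240,-250,0,-1.0,0],[240,-250,0,-1.0,0],[240,-250,0,-1.0,0],[240,-250,0,-1.0,0],[240,-250,0,-1.0,0]]])

```text
time: 0.77
tool_pos: [0.4523, 0.2615, 0.2051]
ee_rot: [-3.141, 0.0, 1.723]
wrist_force: [0.5, 0.6, 0.2]
width: 0.044
```

Request:
step_arm(plan=[[[20,-60,0,-0.255,0],[20,-60,0,-0.255,0],[20,-60,0,-0.255,0],[20,-60,0,-0.255,0],[20,-60,0,-0.255,0]]])

```text
time: 1.18
tool_pos: [0.471, 0.204, 0.2052]
ee_rot: [-3.141, -0.001, 1.476]
wrist_force: [-0.3, 0.3, -0.2]
width: 0.0107
```

Run:
```python
from bench import robot,cams
from h import *
o=robot.get_obs();s=cams.snapshot('wrist');o2=robot.get_obs()
print({k:np.round(o[k],4) for k in('time','tool_pos','ee_rot','joint_positions','wrist_force','width')},s['T_tool_cam'])
np.savez('pics/w1.npz',pos=o['tool_pos'],rot=o['ee_rot'],**s);cv2.imwrite('pics/w1.png',s['frame'][:,:,::-1])
```

```text
{'time': np.float64(1.1833), 'tool_pos': array([0.471 , 0.204 , 0.2052]), 'ee_rot': array([-3.1407e+00, -5.0000e-04,  1.4759e+00]), 'joint_positions': array([2.9770e-01, 5.8000e-03, 1.4561e+00, 8.0000e-04, 1.6803e+00,
       3.9260e-01]), 'wrist_force': array([-0.3424,  0.2738, -0.1638]), 'width': np.float64(0.0107)} [[-8.73539923e-04 -9.63868722e-01 -2.66376282e-01  7.65413514e-02]
 [ 9.99999498e-01 -9.72858600e-04  2.40894161e-04 -7.35240570e-04]
 [-4.91336804e-04 -2.66375938e-01  9.63869088e-01 -1.77912168e-01]
 [ 0.00000000e+00  0.00000000e+00  0.00000000e+00  1.00000000e+00]]
```

View pics/w1.png

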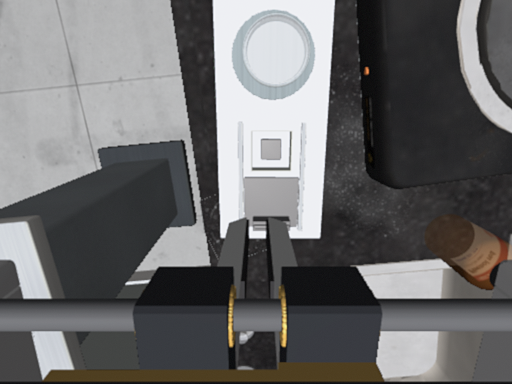

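Wrist view: +y is up. The dish and pan are at (273,54), the square well at (271,149), the shutter plate spans (244–298, 177–220) and the tab is near y≈222. I'll cast rays for the deck edges, well, plate and pan.

```bash
cat >> h.py <<'E'
def wcam(s):
    Rt=R.from_euler('xyz',s['rot']).as_matrix();T=s['T_tool_cam'];return s['camera_matrix'],s['pos']+Rt@T[:3,3],Rt@T[:3,:3]
E
python3 - <<'E'
from h import *
s=np.load('pics/w1.npz');K,o,A=wcam(s);f=s['frame'].astype(int)
g=f.mean(2)
def edges(line,lo,t=25):
    d=np.diff(line);return [(lo+i,int(d[i])) for i in range(len(d)) if abs(d[i])>t]
for v in (20,110,150,195,212): print('row',v,edges(g[v,200:345],200,12))
for u in (255,270,285): print('col',u,edges(g[100:245,u],100,9))
m=(g>150).astype(np.uint8);m[245:]=0;m[:,:200]=0;m[:,345:]=0
for v in (15,110,170):
    xs=np.where(m[v])[0];print(v,xs.min(),xs.max(),np.round(ray(K,o,A,[[xs.min()-.5,v],[xs.max()+.5,v]],.048)*1000,1)[:,:2].tolist())
# saturation mask pan
sat=(f.max(2)-f.min(2));pm=((sat>6)&(f[:,:,0]<225)).astype(np.uint8);pm[115:]=0;pm[:,:222]=0;pm[:,326:]=0
c=max(cv2.findContours(pm,0,1)[0],key=cv2.contourArea);P=ray(K,o,A,c[:,0,:].astype(float),.058)[:,:2]*1000
print('pan',cv2.minEnclosingCircle(P.astype(np.float32)))
b=np.array([492,256.]);y=-.097;Rb=np.array([[np.cos(y),-np.sin(y)],[np.sin(y),np.cos(y)]])
def q(x,yy,z): p=b+Rb@[x,yy];return [p[0]/1e3,p[1]/1e3,z]
for n,p in dict(pan=q(0,72,.058),sqwell_tl=q(-22,-3,.048),sqwell_br=q(22,-47,.048),plate_tl=q(-31,-57,.052),plate_tr=q(31,-57,.052),tabtop_l=q(0,-103,.0725),edgeL=q(-60,0,.048),edgeR=q(60,0,.048),cor=q(60,-130,.048)).items():
    print(n,np.round(p,4),np.round(proj(K,o,A,p),1))
cr=s['frame'][95:250,205:345];cv2.imwrite('pics/w1c.png',cv2.resize(cr,None,fx=5,fy=5,interpolation=cv2.INTER_NEAREST)[:600,:,::-1])
E
```

```text
row 20 [(211, 30), (212, 140), (213, 49), (246, -12), (247, -22), (294, 14), (296, -13), (298, 12), (299, 27), (300, 22), (332, -44), (333, -135), (334, -25)]
row 110 [(214, 28), (215, 138), (216, 47), (326, -26), (327, -108), (328, -60)]
row 150 [(216, 75), (217, 101), (218, 23), (236, -16), (237, -22), (241, -30), (242, 26), (243, 31), (250, -22), (252, 19), (259, -25), (260, -56), (261, 14), (280, 53), (281, 29), (288, -65), (289, -60), (290, 88), (291, 43), (299, -23), (300, -29), (301, 23), (304, 13), (324, -42), (325, -134), (326, -23)]
row 195 [(213, 23), (215, -26), (217, 29), (218, 139), (219, 49), (238, -14), (241, -14), (242, -13), (244, -13), (298, 30), (299, 26), (302, 13), (321, -38), (322, -126), (323, -32)]
row 212 [(200, -37), (201, -76), (202, -27), (210, 15), (212, -12), (218, 76), (219, 100), (220, 24), (237, -15), (238, -18), (243, -28), (244, -45), (297, 45), (298, 28), (302, 13), (320, -38), (321, -134), (322, -41)]
col 255 [(129, -10), (166, -75), (167, -77), (169, 85), (170, 64), (175, -38), (176, -69), (177, 17), (178, 16), (214, -17), (215, -52), (216, -50)
[... 488 characters left out ...]
16), (214, -15), (215, -52), (216, -51), (220, 61), (221, 9), (222, -26), (223, -10)]
15 213 333 [[441.9, 370.8], [561.5, 359.3]]
110 216 327 [[432.8, 280.0], [552.5, 268.5]]
170 218 324 [[426.4, 214.6], [546.9, 203.0]]
pan ((497.9466247558594, 326.182373046875), 41.97978973388672)
pan [0.499  0.3277 0.058 ] [[273.9  54.2]]
sqwell_tl [0.4698 0.2551 0.048 ] [[252.1 130. ]]
sqwell_br [0.5093 0.2071 0.048 ] [[291.1 169.6]]
plate_tl [0.4556 0.2023 0.052 ] [[244.2 178.9]]
plate_tr [0.5173 0.1963 0.052 ] [[299.2 179. ]]
tabtop_l [0.482  0.1535 0.0725] [[272.  223.9]]
edgeL [0.4323 0.2618 0.048 ] [[217.3 127.2]]
edgeR [0.5517 0.2502 0.048 ] [[327.3 127.3]]
cor [0.5391 0.1208 0.048 ] [[320.5 237.2]]
```

View pics/w1c.png

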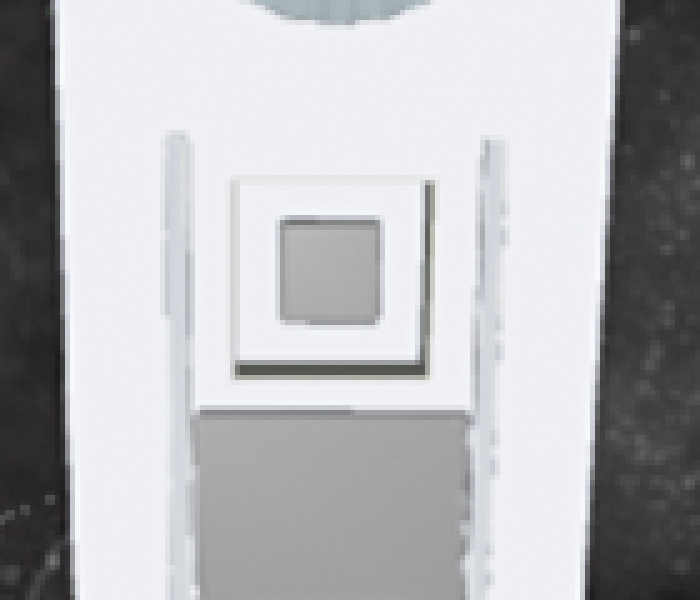

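The pan radius comes out at 41.98 mm (42 given) and the deck width at 120 mm. Everything agrees within 1.5 mm, so the refined balance origin is about (491.2, 255.8) mm with yaw -0.097. Next I go to the right of the tab (balance y' = -134), above it.

Request:
step_arm(plan=[[[-3,-72,0,0,0],[-3,-72,0,0,0],[-3,-72,0,0,0],[-3,-72,-100,0,0],[-3,-72,-100,0,0],[-3,-72,-100,0,0],[-3,-72,-100,0,0],[-3,-72,-100,0,0]]])

```text
time: 1.9
tool_pos: [0.4676, 0.1327, 0.1049]
ee_rot: [-3.14, 0.0, 1.477]
wrist_force: [0.4, -0.2, 0.2]
width: 0.0005
```

Request:
step_arm(plan=[[[10.5,-10,0,0,0],[10.5,-10,0,0,0],[10.5,-10,-48,0,0],[10.5,-10,-48,0,0],[10.5,-10,-48,0,0],[10.5,-10,-48,0,0]]])

```text
time: 2.4
tool_pos: [0.4794, 0.1213, 0.0584]
ee_rot: [3.141, -0.0, 1.474]
wrist_force: [1.3, -0.0, 0.8]
width: 0.0008
```

Run:
```python
from bench import robot,cams
from h import *
o=robot.get_obs();s=cams.snapshot('wrist');t=cams.snapshot('scene')
print({k:np.round(o[k],4) for k in('time','tool_pos','wrist_force')})
np.savez('pics/w2.npz',pos=o['tool_pos'],rot=o['ee_rot'],**s)
a=s['frame'][100:384,130:400];b=t['frame'][130:270,190:330]
cv2.imwrite('pics/w2.png',np.hstack([cv2.resize(a,(380,400)),cv2.resize(b,(400,400),interpolation=cv2.INTER_CUBIC)])[:,:,::-1])
```

```text
{'time': np.float64(2.4), 'tool_pos': array([0.4794, 0.1213, 0.0584]), 'wrist_force': array([ 1.2805, -0.048 ,  0.7655])}
```

View pics/w2.png

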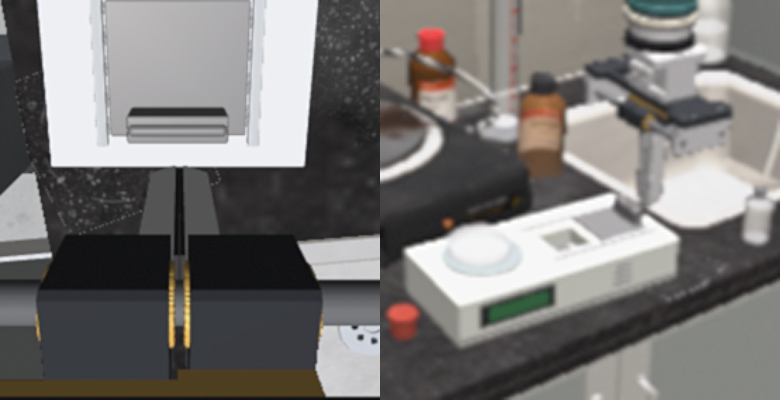

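The shut fingers are centred just right of the tab, clear of it and low enough. Pushing along the balance's +y.

Request:
step_arm(plan=[[[0.8,8,0,0,0],[1.5,16,0,0,0],[2.3,24,0,0,0],[3.1,32,0,0,0],[3.9,40,0,0,0],[4.6,48,0,0,0],[5.4,56,0,0,0],[6.2,64,0,0,0]]])

```text
time: 3.17
tool_pos: [0.4852, 0.1862, 0.0574]
ee_rot: [-3.141, 0.0, 1.474]
wrist_force: [-0.1, -1.2, 1.3]
width: -0.0001
```

Request:
step_arm(plan=[[[0.4,4,0,0,0],[0.6,6,0,0,0],[0.8,8,0,0,0],[0.8,8,0,0,0]]])

```text
time: 3.5
tool_pos: [0.4858, 0.1936, 0.0573]
ee_rot: [-3.141, -0.0, 1.474]
wrist_force: [0.0, -0.4, -0.2]
width: 0.0003
```

Request:
step_arm(plan=[[[0.1,1,0,0,0],[0.2,2,0,0,0],[0.2,2,0,0,0]]])

```text
time: 3.75
tool_pos: [0.4857, 0.1937, 0.0573]
ee_rot: [-3.141, 0.003, 1.473]
wrist_force: [-0.5, -4.9, 2.3]
width: 0.0005
```

Request:
step_arm(plan=[[[0.1,1,0,0,0],[0.2,2,0,0,0],[0.2,2,0,0,0]]])

```text
time: 4.0
tool_pos: [0.4858, 0.1937, 0.0574]
ee_rot: [-3.14, 0.007, 1.473]
wrist_force: [-2.6, -9.2, 3.1]
width: 0.0006
```

It's at the stop: 9 N and no further motion. Backing off to above the well centre (482.8, 169.2), then looking.

Request:
step_arm(plan=[[[-3,-27,0,0,0],[-3,-27,0,0,0],[-3,-27,30,0,0],[-3,-27,30,0,0],[-3,-27,30,0,0]]])

```text
time: 4.42
tool_pos: [0.4849, 0.1712, 0.0894]
ee_rot: [3.137, -0.003, 1.473]
wrist_force: [-0.8, 0.3, -0.4]
width: 0.0007
```

Run:
```python
from bench import robot,cams
from h import *
o=robot.get_obs();s=cams.snapshot('wrist');t=cams.snapshot('scene');q=cams.snapshot('top')
print({k:np.round(o[k],4) for k in('time','tool_pos','wrist_force')})
np.savez('pics/w3.npz',pos=o['tool_pos'],rot=o['ee_rot'],**s)
a=s['frame'][80:384,130:400];b=t['frame'][130:270,190:330]
cv2.imwrite('pics/w3.png',np.hstack([cv2.resize(a,(380,400)),cv2.resize(b,(400,400),interpolation=cv2.INTER_CUBIC)])[:,:,::-1])
```

```text
{'time': np.float64(4.4167), 'tool_pos': array([0.4849, 0.1712, 0.0894]), 'wrist_force': array([-0.8147,  0.3397, -0.4202])}
```

View pics/w3.png

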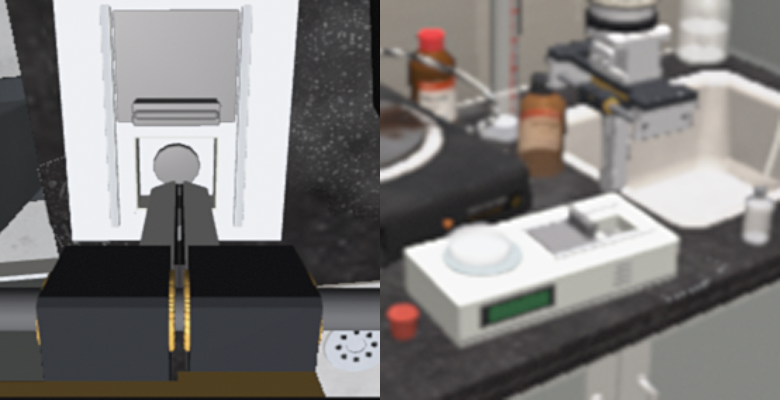

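The shutter is open over the square well and the round key is visible. I'll cast its ray at z = 0.034 and the well edges at 0.048.

Run:
```python
from h import *
s=np.load('pics/w3.npz');K,o,A=wcam(s)
def px(u,v):return [130+u*270/380,80+v*304/400]
P=ray(K,o,A,[px(153,164),px(199,164),px(176,143),px(176,164)],.034)*1000;print('key L,R,top,mid',P[:,:2].round(1).tolist(),np.linalg.norm(P[1]-P[0]))
W=ray(K,o,A,[px(137,138),px(215,138),px(137,206),px(215,206)],.048)*1000;print('well',W[:,:2].round(1).tolist(),W.mean(0))
print('tip px',proj(K,o,A,s['pos']))
```

```text
key L,R,top,mid [[469.6, 171.7], [496.0, 169.1], [484.1, 183.8], [482.8, 170.4]] 26.578849018467
well [[464.1, 192.6], [505.5, 188.4], [458.9, 150.9], [502.3, 146.5]] [482.72455562 169.59697904  48.        ]
tip px [[258.14662961 230.41234313]]
```

Key centre is about (482.8, 170), which agrees with the prediction. Descending to just above it.

Request:
step_arm(plan=[[[-2,-1.5,0,0,0],[-2,-1.5,-25,0,0],[-2,-1.5,-45,0,0],[-2,-1.5,-52,0,0],[-2,-1.5,-52,0,0],[-2,-1.5,-52,0,0]]])

```text
time: 5.07
tool_pos: [0.481, 0.1689, 0.0353]
ee_rot: [-3.14, 0.0, 1.474]
wrist_force: [1.4, -0.2, 0.8]
width: 0.0002
```

Request:
step_arm(plan=[[[0,0,-2,0,0],[0,0,-3,0,0],[0,0,-3,0,0]]])

```text
time: 5.32
tool_pos: [0.4825, 0.1692, 0.0337]
ee_rot: [3.139, -0.001, 1.474]
wrist_force: [0.2, 0.9, 2.2]
width: 0.0007
```

Request:
step_arm(plan=[[[0,0,-1,0,0],[0,0,-2,0,0],[0,0,-2,0,0]]])

```text
time: 5.57
tool_pos: [0.4824, 0.1691, 0.0312]
ee_rot: [3.139, -0.001, 1.474]
wrist_force: [1.1, 1.0, 2.3]
width: 0.0005
```

Request:
step_arm(plan=[[[0,0,-1,0,0],[0,0,-2,0,0],[0,0,-2,0,0]]])

```text
time: 5.82
tool_pos: [0.4824, 0.1691, 0.0293]
ee_rot: [3.139, -0.001, 1.474]
wrist_force: [2.2, -0.0, 3.5]
width: 0.0006
```

Request:
step_arm(plan=[[[0,0,-1,0,0],[0,0,-2,0,0],[0,0,-2,0,0]]])

```text
time: 6.07
tool_pos: [0.4825, 0.1692, 0.0291]
ee_rot: [3.139, -0.001, 1.474]
wrist_force: [-1.5, -0.0, 12.8]
width: 0.0004
```

Request:
step_arm(plan=[[[0,0,-1,0,0],[0,0,-2,0,0],[0,0,-2,0,0],[0,0,-2,0,0]]])

```text
time: 6.4
tool_pos: [0.4826, 0.1692, 0.0289]
ee_rot: [3.139, -0.001, 1.474]
wrist_force: [-5.2, -1.1, 21.3]
width: 0.0006
```

Key at its stop: z = 29 mm and force rising to 21 N with no further motion. Rising, then over the tab to its left side.

Request:
step_arm(plan=[[[0,0,20,0,0],[0,0,50,0,0],[0,0,75,0,0],[0,0,75,0,0],[0,0,75,0,0]]])

```text
time: 6.82
tool_pos: [0.4815, 0.1688, 0.1001]
ee_rot: [3.141, -0.0, 1.474]
wrist_force: [-0.0, -0.1, -0.6]
width: 0.0003
```

Request:
step_arm(plan=[[[6.5,63,0,0,0],[6.5,63,0,0,0],[6.5,63,0,0,0],[6.5,63,0,0,0],[6.5,63,0,0,0]]])

```text
time: 7.23
tool_pos: [0.4865, 0.2309, 0.0973]
ee_rot: [-3.138, 0.003, 1.474]
wrist_force: [0.4, 0.5, -0.5]
width: 0.0005
```

Run:
```python
from bench import robot,cams
from h import *
o=robot.get_obs();s=cams.snapshot('top');t=cams.snapshot('scene')
print({k:np.round(o[k],4) for k in('time','tool_pos','wrist_force')})
b=t['frame'][130:270,190:330]
cv2.imwrite('pics/w4.png',cv2.resize(b,(500,500),interpolation=cv2.INTER_CUBIC)[:,:,::-1])
```

```text
{'time': np.float64(7.2333), 'tool_pos': array([0.4865, 0.2309, 0.0973]), 'wrist_force': array([ 0.416 ,  0.4651, -0.4729])}
```

View pics/w4.png

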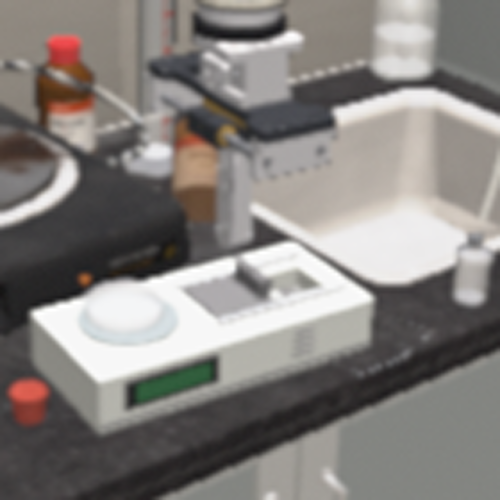

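The shutter is still open, the fingers hover left of the tab, and the dish hasn't moved. Lowering, then pushing toward -y.

Request:
step_arm(plan=[[[2,1,-20,0,0],[2,1,-39,0,0],[2,1,-39,0,0],[2,1,-39,0,0]]])

```text
time: 7.67
tool_pos: [0.4888, 0.2317, 0.0593]
ee_rot: [-3.139, 0.002, 1.473]
wrist_force: [-0.1, -0.4, -0.7]
width: 0.0005
```

Request:
step_arm(plan=[[[-0.8,-8,0,0,0],[-1.5,-16,0,0,0],[-2.3,-24,0,0,0],[-3.1,-32,0,0,0],[-3.9,-40,0,0,0],[-4.6,-48,0,0,0],[-5.4,-56,0,0,0],[-6.2,-64,0,0,0]]])

```text
time: 8.33
tool_pos: [0.484, 0.168, 0.0609]
ee_rot: [3.14, -0.0, 1.474]
wrist_force: [-0.1, 0.3, 1.4]
width: 0.0008
```

Request:
step_arm(plan=[[[-0.4,-4,0,0,0],[-0.6,-6,0,0,0],[-0.6,-6,0,0,0]]])

```text
time: 8.58
tool_pos: [0.4833, 0.1627, 0.0606]
ee_rot: [3.141, -0.001, 1.473]
wrist_force: [-0.7, 1.3, 1.6]
width: 0.0004
```

Request:
step_arm(plan=[[[-0.1,-1,0,0,0],[-0.2,-2,0,0,0],[-0.2,-2,0,0,0]]])

```text
time: 8.83
tool_pos: [0.4832, 0.1626, 0.0606]
ee_rot: [3.141, -0.003, 1.474]
wrist_force: [0.4, 6.1, -0.8]
width: 0.0005
```

Request:
step_arm(plan=[[[-0.2,-2,0,0,0],[-0.2,-2,0,0,0],[-0.2,-2,0,0,0]]])

```text
time: 9.08
tool_pos: [0.4832, 0.1625, 0.0606]
ee_rot: [3.141, -0.007, 1.475]
wrist_force: [2.2, 10.9, -1.5]
width: 0.0005
```

Request:
step_arm(plan=[[[1,12,0,0,0],[1,12,0,0,0],[1,12,40,0,0],[1,12,80,0,0],[1,12,120,0,0],[1,52,140,0,0],[-30,82,140,0,0],[-30,82,140,0,0]]])

```text
time: 9.75
tool_pos: [0.4507, 0.2443, 0.2026]
ee_rot: [3.141, -0.002, 1.479]
wrist_force: [-0.5, 0.2, -0.5]
width: 0.0004
```

Run:
```python
from bench import robot,cams
from h import *
o=robot.get_obs();s=cams.snapshot('wrist');t=cams.snapshot('scene')
print({k:np.round(o[k],4) for k in('time','tool_pos','wrist_force')})
np.savez('pics/w5.npz',pos=o['tool_pos'],rot=o['ee_rot'],**s)
s2=dict(s,pos=o['tool_pos'],rot=o['ee_rot']);K,oo,A=wcam(s2)
b0=np.array([.4912,.2558]);y=-.097
for n,q in dict(plateL=(0,-57,.052),plateTL=(-31,-57,.052),tab=(0,-103,.0725),pan=(0,72,.058),sq=(0,-25,.034)).items():
    x,yy,z=q;print(n,proj(K,oo,A,[b0[0]+(x*np.cos(y)-yy*np.sin(y))/1e3,b0[1]+(x*np.sin(y)+yy*np.cos(y))/1e3,z]).round(1))
a=s['frame'];b=t['frame'][130:270,190:330]
cv2.imwrite('pics/w5.png',np.hstack([a,cv2.resize(b,(288,384),interpolation=cv2.INTER_CUBIC)])[:,:,::-1])
```

```text
{'time': np.float64(9.75), 'tool_pos': array([0.4507, 0.2443, 0.2026]), 'wrist_force': array([-0.5174,  0.2285, -0.515 ])}
plateL [[291.4 212.2]]
plateTL [[264.5 212.1]]
tab [[292.  256.9]]
pan [[296.3  95. ]]
sq [[290.6 181.5]]
```

View pics/w5.png

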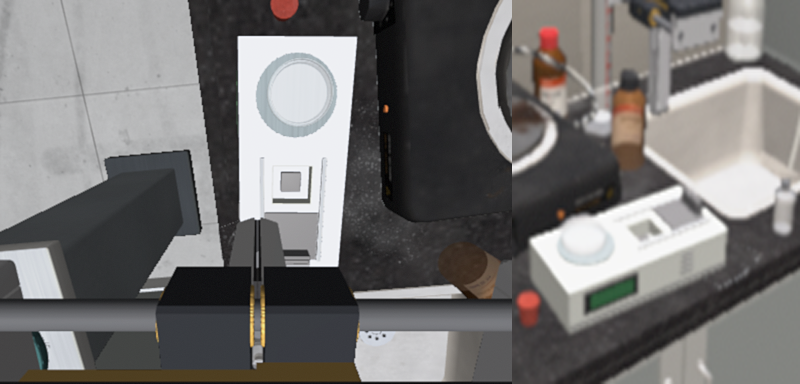

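The shutter's left edge is at v≈211, against 212 predicted for fully home. The square key is visible and up at (290,181), the dish sits on the pan, and the arm is clear. Handing in.

```bash
python3 -c "
from bench import robot
print(robot.close_job())"
```

```text
the job is handed in; nothing more can be done
None
```

I zeroed the balance as asked and handed the job in after about 10 s of robot time, with the arm clear of everything.

- **Opening:** I pushed the tab from the right with shut fingertips until the shutter hit its open stop (about 9 N, no more motion). The picture showed the round key uncovered.
- **Pressing:** I pressed the round key until it stopped moving. The fingertip was at z ≈ 29 mm, the expected stop height, with 21 N and no further travel. I then lifted off to let it spring back.
- **Closing:** I pushed the tab from the left until the shutter hit its home stop (about 11 N, no more motion).

**Last checks:** In the final wrist picture the shutter's edge was within about 1 px of its predicted home position. The square key was visible and uncovered. The dish still stood on the pan, and I saw nothing else out of place.

**Disagreement:** Fingertip contact on both tab faces came about 1.3 mm sooner than half the 16 mm pad width predicts. The offset was the same on both sides, so I put it down to fingertip thickness.

**Not seen directly:** I did not check the round key's return on camera, because the shutter covers it again; after the lift the wrist force read near zero.

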